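Refit the axle of the dough roller

TASK

Put the axle back into the dough roller: pick it up by its flat grip and thread it nose first through the near cheek on the stand's right-hand side, the roller and the far cheek, until its collar sits fully home against the near cheek, then let go. The roller's carriage stays wherever it was left along its rails, so feel for the hole and press only gently, never with more than about 25 N, and leave the other things on the bench as they are.

Things in the scene. Friction and masses are not known exactly. Their poses are not given: they have to be found in the camera images.
- base: Fixed stand of a small dough roller: base 166 mm (x) by 96 mm (y), deck 30 mm high. Origin on the bench under its middle, z up, y along the bores, x along two steel rails. On the rails an aluminium carriage: two upright cheeks, 96 mm wide, 10 mm thick, z = 32 to 88 mm, outer faces at y = -45 and +45 mm, and a wooden roller between them, 49 mm across, y = -32 to 32 mm
- near_mid (a point): point at the base's x = 0, y = -45 mm, z = 60 mm: height and outer face of the near cheek's bore, were the carriage in the middle. The carriage stays where it was left on the rails, its bores anywhere from 21 mm to -21 mm in x of this point: not reported, to be seen or felt for. It yields in x to a push of about 1 N (stops at 23 mm), never in y. Axes as the base's
- far_mid (a point): the same at the far cheek's outer face: x = 0, y = +45 mm, z = 60 mm of the base. The bores of near cheek, roller and far cheek lie in one line parallel to the base's y, 60 mm above the bench: 14.5 mm across in the near cheek, 15 mm in the roller, 15.5 mm in the far cheek. Their rims are sharp, with next to no lead-in. Axes as the base's
- axle: Loose axle, about 0.24 kg, lying on the bench. Origin on its axis at the collar's front face, x towards the nose. Steel rod 12 mm across, x = 0 to 118 mm, its nose rounded like a ball; collar 34 mm across, x = -6 to 0; black flat grip x = -66 to -6 mm, 16 mm wide (y), 42 mm high (z). The axis lies 21 mm above the bench. It balances about in the grip. When home its origin is at y = -45 mm of the base
- axle_nose (a point): centre of the nose end of the rod, on the axis, 118 mm ahead of the collar's front face; axes as the axle's; 28 mm beyond the far cheek when home
- axle_grip (a point): middle of the axle's flat grip, on the axis, 36 mm behind the collar's front face; axes as the axle's; a grip of about 45 N holds it well, a much harder one may squeeze it out
- mug: bystander: pale mug with handle, 83x117x94 mm; origin under its middle
- yoghurt_pot: bystander: small round tub, 72 mm across, 72 mm high; origin under its middle
- pepper_shaker: bystander: pepper shaker, 44 mm across, 90 mm high; origin under its middle
- tea_light: bystander: tea light, 38 mm across, 15 mm high; origin under its middle
- teaspoon: bystander: teaspoon, 130 mm long; origin under its middle
- small_bowl: bystander: white bowl, 110 mm across, 49 mm high; origin under its middle

How it is judged:
By the outcome, as a careful person would: the job done as asked, in the order asked, and still so for the second after the job is handed in, with the robot touching nothing.
It also fails if it takes over 72 s, if anything falls off the work surface, if the arm or the gripper's body presses on something with over 40 N, if the wrist force passes 120 N, or if a joint passes its speed limit or range.

ROBOT

A 7-joint arm with a two-finger parallel gripper is mounted at the origin on a cart in front of the work surface, level with it; the furniture and walls round the work are solid. World frame = base frame: x ahead of the robot, y to its left, z up, the work surface at z = 0. Lengths are in m, angles in degrees, forces in N, time in s.
With the tool pointing down it reaches from about 0.35 to 0.9 m from the base axis. Payload 8.1 kg.
Tool frame: the origin (TCP) lies midway between the tips of the shut fingers; the grasp point (between the pads) lies 19 mm behind it; z points along the fingers, y is the line along which they close (so a half turn about z gives the same grasp; the last joint's range is limited). The gripper opens to 92 mm and grips with 3 to 60 N. Pads are 19 mm wide; open, the fingers measure 130 mm over their backs; the gripper's body (75 mm by 190 mm) begins 47 mm behind the grasp point.
Start: joints at [66.486, 24.895, 1.432, 90.138, -0.665, 64.973, -4.303], TCP at [0.189, -0.596, 0.227] pointing down, gripper open.
Joint ranges: [-149.89, 149.89], [-25.12, 119.58], [-72.63, 75.52], [4.76, 147.25], [-75.54, 255.54], [6.69, 114.76], [-157.13, 157.13]. Speed limits (degrees/s): [127.2, 127.2, 172.46, 172.46, 180, 180, 180].

INTERFACE

Orientations are given as a 3x3 rotation matrix whose columns are the frame's x, y, z axes.
In Python, from rig import robot gives the robot as it stands. The module is installed in compiled form; this text tells all that it offers.
- The arm moves only by the tool servo_tool, never from a script. Its argument "commands" is a list of rows, each a list of 5 numbers: the finger opening in m, from 0 to 0.0918, then the shift along the world's x, y, z in m, then the turn about the world's z in degrees. In form: [[claw, dx, dy, dz, spin], ...]. A call has 1 to 5 rows; each row is the pose to reach, as a shift and turn from the pose commanded when the call began; what a row does not reach only later rows make up. A row lasts 1/10 s, in which the tool goes at most 50 mm and 8.59 degrees, less where a joint would pass 70% of its speed; a pose out of reach is approached as far as the arm can. A call with a gripper value outside its range is refused whole. The fingers move at their own pace and stop on an object; "grip_force" is the grip in N (left out, the last holds). Time passes only in rows, so rows that repeat a pose let the fingers close. It gives the time, the measured TCP pose, the force, the opening and the grip force at its end, in the units of the state.
- robot.get_state(): the state, without advancing time (a new reading comes with each control period).
- robot.get_image(name): name is "scene" or "top" or "wrist"; returns the picture (384x512x3 uint8, red, green, blue); there is no depth.
- robot.get_calibration(name): a dict with "intrinsics" (3x3 intrinsics, pixels), "extrinsics" (4x4, takes a point from camera to world coordinates); the wrist camera has in their place "hand_eye" (4x4, takes a point from camera to tool coordinates, whose origin is the TCP and whose axes are the flange's). Camera axes: x right, y down, z forward; pixel columns grow to the right and rows downward; lengths in m; the calibration is good to about 2 mm. The wrist camera is an equidistant fisheye: a pixel r from the principal point sees the ray r / f radians off the axis. A picture is of the moment at which its call begins: read the wrist's pose just before it. get_calibration takes no time and is no camera call.
- robot.close_job(): hands the job in; it is judged then, once.
Trained networks look in the newest picture that a camera, given by its name, has taken for a name from the list of things; names that differ only in an ending like _2 or _b are one class to them, and where a whole thing is asked for, a point or a joint stands for the part that bears it (a point fixed in the world has none). Each returns a list of dicts, best first, with "conf" (0 to 1); they miss things now and then, are a little off and sometimes report something else, mostly with a low value. They report only what shows in the picture. A call takes as long as a camera call.
- robot.look_for(target, camera): "position" ([x, y, z] in m, in the coordinates of the camera as it stood for that picture, good to about 4 mm: the middle of the surface that is visible of it).
- robot.mark_of(target, camera): "position" ([x, y, z] in m, in the coordinates of the camera as it stood for that picture, good to about 4 mm: a listed point, or the origin of a listed thing).
The state is a dict: "time": time; "qpos": joint angles; "dq": joint speeds; "joint_efforts": joint torques, N m; "tool_pos": TCP position; "tool_rot": TCP orientation; "contact_force": force on the tool from outside, world axes, zero at the start; "ft_torque": the same for the moment, N m; "grip_width": opening from 0.0 (shut) to 1.0 (fully open); "grasp_force": force on a finger pad.
Only numpy, scipy, OpenCV 4.12 (cv2) and the standard library are available. Lean on these libraries where they do the work, as an engineer would, in place of code of your own. Each camera call takes 0.05 s, during which the arm holds its last target. There are 200 camera calls.

## Working session

There is one attempt and no reset: what is moved stays moved. The work goes in short steps, Python scripts to look and compute and a tool call to move; the robot and the scene stay as the last step left them, time stands still between calls to the robot, and variables do not carry over. Pictures are saved under pics/ and viewed, at most 14 in all, crops included, and the job is handed in when it is done.

Besides the shell and the picture viewer there is one more tool, called after ">>>" as name(argument=value, ...) on one line, values as JSON. servo_tool: Moves the arm, as the interface text tells. Its arguments: {"type":"object","properties":{"commands":{"type":"array","items":{"type":"array","items":{"type":"number"}}},"grip_force":{"type":"number"}},"required":["commands"]}

```bash
mkdir -p pics; cat > h.py <<'E'
import numpy as np, cv2
from rig import robot
np.set_printoptions(precision=4,suppress=True)
def cam(name):
    c=robot.get_calibration(name)
    if name!='wrist': return np.array(c['intrinsics']),np.array(c['extrinsics'])
    s=robot.get_state();T=np.eye(4);T[:3,:3]=s['tool_rot'];T[:3,3]=s['tool_pos']
    return c,T@np.array(c['hand_eye'])
def marks(name,targets,fn='mark_of'):
    _,E=cam(name)
    for t in targets:
        for r in getattr(robot,fn)(t,name)[:2]:
            p=E@np.append(r['position'],1); print(name,fn,t,round(r['conf'],2),p[:3])
def save(name,f):
    im=robot.get_image(name); cv2.imwrite('pics/'+f,im[:,:,::-1]); return im
def onplane(name,u,v,z):
    K,E=cam(name); d=E[:3,:3]@np.linalg.inv(K)@[u,v,1]; o=E[:3,3]
    return o+d*(z-o[2])/d[2]
def proj(name,P):
    K,E=cam(name); p=np.linalg.inv(E)@np.append(P,1); q=K@p[:3]; return q[:2]/q[2]
E
python3 - <<'E'
from h import *
a=save('top','t0.png');b=save('scene','s0.png')
marks('top',['base','near_mid','far_mid','axle','axle_nose','axle_grip','mug','yoghurt_pot','pepper_shaker','small_bowl'])
marks('scene',['base','near_mid','far_mid','axle','axle_nose','axle_grip'])
s=robot.get_state(); print(s['tool_rot'],s['contact_force'],s['time'])
print(robot.get_calibration('wrist'))
print(cam('top'))
E
```

```text
top mark_of base 0.88 [0.51   0.0398 0.0036]
top mark_of near_mid 0.95 [ 0.5044 -0.0018  0.0546]
top mark_of near_mid 0.17 [0.51   0.0393 0.0012]
top mark_of far_mid 0.83 [0.5218 0.0827 0.0609]
top mark_of axle 0.55 [ 0.4896 -0.3065  0.0138]
top mark_of axle_nose 0.62 [ 0.3804 -0.3509  0.0181]
top mark_of axle_nose 0.59 [0.5122 0.0386 0.0021]
top mark_of axle_grip 0.84 [ 0.5256 -0.3008  0.0187]
top mark_of mug 0.93 [ 0.7772 -0.2242 -0.0014]
top mark_of yoghurt_pot 0.66 [ 0.7021 -0.3683 -0.    ]
top mark_of pepper_shaker 0.67 [ 0.6436 -0.4138 -0.0028]
top mark_of small_bowl 0.7 [ 0.7704 -0.0609  0.0024]
scene mark_of base 0.92 [ 0.5107  0.0382 -0.0004]
scene mark_of near_mid 0.58 [ 0.5027 -0.0078  0.0642]
scene mark_of far_mid 0.96 [0.5183 0.0832 0.059 ]
scene mark_of axle 0.65 [ 0.4882 -0.3139  0.0198]
scene mark_of axle_nose 0.62 [ 0.3798 -0.3471  0.0229]
scene mark_of axle_grip 0.65 [ 0.5256 -0.2971  0.022 ]
[[ 0.953   0.3029 -0.    ]
 [ 0.3029 -0.953  -0.0001]
 [-0.      0.0001 -1.    ]] [ 0.1852 -0.4243 -0.8703] 0.9
{'intrinsics': array([[297.3186,   0.    , 252.287 ],
       [  0.    , 297.3186, 188.9514],
       [  0.    ,   0.    ,   1.    ]]), 'hand_eye': array([[ 0.0011, -0.9631, -0.2692,  0.0724],
       [ 1.    ,  0.0008,  0.0014,  0.0011],
       [-0.0011, -0.2692,  0.9631, -0.1575],
       [ 0.    ,  0.    ,  0.    ,  1.    ]])}
(array([[448.2019,   0.    , 253.7715],
       [  0.    , 448.2019, 195.3994],
       [  0.    ,   0.    ,   1.    ]]), array([[ 0.0152, -0.9888,  0.1481,  0.3662],
       [-0.9998, -0.0137,  0.0107, -0.2152],
       [-0.0086, -0.1483, -0.9889,  1.2342],
       [ 0.    ,  0.    ,  0.    ,  1.    ]]))
```

View pics/t0.png

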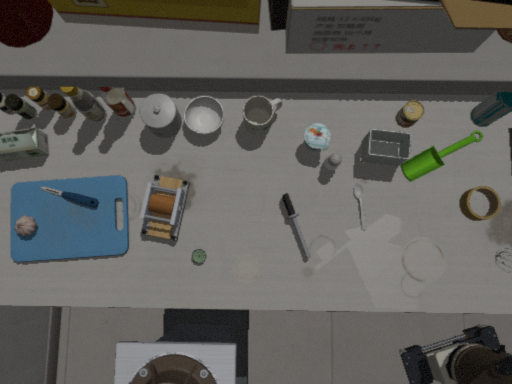

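View pics/s0.png

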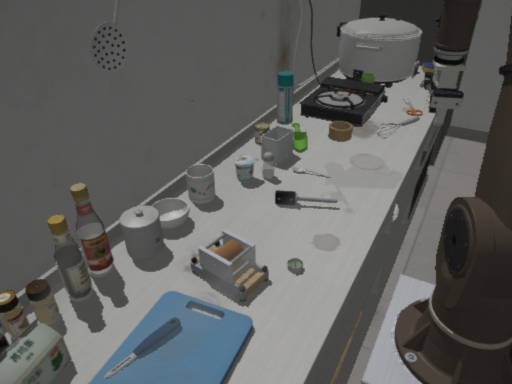

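The top view shows the axle from its black grip at (287,200) to its nose at (307,260). The stand is at (165,210) with its carriage a little towards the far end, and the tea light is at (199,257). To bring the last joint into range at the stand, I have to turn the hand half round before grasping.

>>> servo_tool(commands=[[0.06, 0.014, 0.012, 0, 7.2], [0.06, 0.028, 0.024, 0, 14.4], [0.06, 0.042, 0.036, 0, 21.6], [0.06, 0.056, 0.048, 0, 28.8], [0.06, 0.07, 0.06, 0, 36]])

```text
time: 1.4
tool_pos: [0.2598, -0.5351, 0.2268]
tool_rot: [[0.589, 0.808, 0.0], [0.808, -0.589, -0.0], [-0.0, 0.0, -1.0]]
contact_force: [0.8, -0.4, -0.2]
grip_width: 0.663
grasp_force: 0.0
```

>>> servo_tool(commands=[[0.06, 0.014, 0.012, 0, 7.2], [0.06, 0.028, 0.024, 0, 14.4], [0.06, 0.042, 0.036, 0, 21.6], [0.06, 0.056, 0.048, 0, 28.8], [0.06, 0.07, 0.06, 0, 36]])

```text
time: 1.9
tool_pos: [0.3298, -0.4752, 0.2268]
tool_rot: [[0.001, 1.0, 0.0], [1.0, -0.001, -0.0], [-0.0, 0.0, -1.0]]
contact_force: [-0.3, -0.3, -0.1]
grip_width: 0.653
grasp_force: 0.0
```

>>> servo_tool(commands=[[0.06, 0.014, 0.012, 0, 7.2], [0.06, 0.028, 0.024, 0, 14.4], [0.06, 0.042, 0.036, 0, 21.6], [0.06, 0.056, 0.048, 0, 28.8], [0.06, 0.07, 0.06, 0, 36]])

```text
time: 2.4
tool_pos: [0.3998, -0.4152, 0.2269]
tool_rot: [[-0.587, 0.81, 0.0], [0.81, 0.587, -0.0], [-0.0, -0.0, -1.0]]
contact_force: [-0.2, 0.4, -0.0]
grip_width: 0.652
grasp_force: 0.0
```

```bash
python3 - <<'E'
from h import *
s=robot.get_state(); print(s['time'],s['qpos'],s['tool_pos'],s['tool_rot'])
E
```

```text
2.4 [ 60.0307  22.9379 -26.5742  95.395   11.164   64.2908  66.3228] [ 0.3998 -0.4152  0.2269] [[-0.5866  0.8099  0.0001]
 [ 0.8099  0.5866 -0.0002]
 [-0.0003 -0.     -1.    ]]
```

>>> servo_tool(commands=[[0.06, 0.013, 0.012, 0, 7.3], [0.06, 0.026, 0.024, 0, 14.6], [0.06, 0.038, 0.036, 0, 21.9], [0.06, 0.05, 0.048, 0, 29.2], [0.06, 0.063, 0.058, 0, 36.5]])

```text
time: 2.9
tool_pos: [0.4627, -0.3571, 0.2269]
tool_rot: [[-0.953, 0.302, 0.0], [0.302, 0.953, -0.0], [-0.0, -0.0, -1.0]]
contact_force: [-0.2, -0.5, -0.3]
grip_width: 0.658
grasp_force: 0.0
```

>>> servo_tool(commands=[[0.06, 0.013, 0.012, -0.005, 7.3], [0.06, 0.026, 0.024, -0.01, 14.6], [0.06, 0.038, 0.036, -0.015, 21.9], [0.06, 0.05, 0.048, -0.02, 29.2], [0.06, 0.063, 0.058, -0.025, 36.5]])

```text
time: 3.4
tool_pos: [0.5257, -0.2991, 0.2016]
tool_rot: [[-0.946, -0.324, -0.0], [-0.324, 0.946, -0.0], [0.0, -0.0, -1.0]]
contact_force: [-0.7, 0.4, -1.1]
grip_width: 0.657
grasp_force: 0.0
```

```bash
cat >> h.py <<'E'
def wray(u,v,z):
    c,E=cam('wrist');K=np.array(c['intrinsics']);a=np.array([(u-K[0,2])/K[0,0],(v-K[1,2])/K[1,1]])
    t=np.linalg.norm(a);d=E[:3,:3]@np.append(a/t*np.sin(t),np.cos(t));o=E[:3,3];return o+d*(z-o[2])/d[2]
E
python3 - <<'E'
from h import *
s=robot.get_state(); print(s['time'],s['qpos'],s['tool_pos'],s['tool_rot'][:,0])
save('wrist','w0.png')
marks('wrist',['axle','axle_nose','axle_grip'])
E
```

```text
3.4 [ 53.6541  30.797  -43.627   92.3082  22.7333  66.1156 113.6464] [ 0.5257 -0.2991  0.2016] [-0.9459 -0.3244  0.    ]
wrist mark_of axle 0.64 [ 0.49   -0.3067  0.0203]
wrist mark_of axle_nose 0.63 [ 0.3861 -0.3526  0.0211]
wrist mark_of axle_grip 0.57 [ 0.5292 -0.2908  0.021 ]
```

View pics/w0.png

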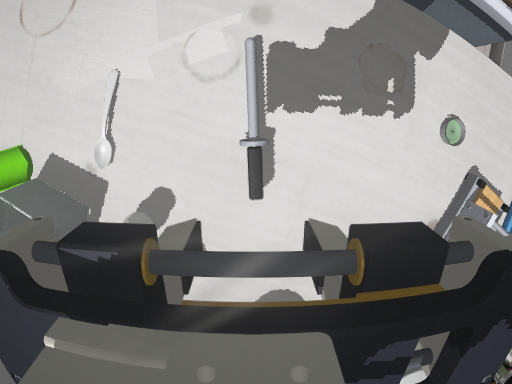

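The wrist view shows the axle running from its nose at (249,39) through the collar at (255,142) to the end of the grip at (257,198).

```bash
python3 - <<'E'
from h import *
from math import *
im=cv2.imread('pics/w0.png').astype(int)
n=wray(249.5,39,.021);m=wray(253.5,130,.021);g1=wray(255,149,.042);g2=wray(257,198,.042)
# subpixel rod centreline: bright/grey vs white bench edges
print(n,m,g1,g2)
for v in (60,80,100,120): print(v,im[v,240:270].mean(1).astype(int))
for v in (160,175,190): print(v,im[v,240:270].mean(1).astype(int))
for a,b in((n,m),(g2,g1)): print(degrees(atan2(*(b-a)[1::-1])),np.linalg.norm(b-a))
s=robot.get_state();print(degrees(atan2(s['tool_rot'][1,0],s['tool_rot'][0,0])))
E
```

```text
[ 0.3821 -0.3525  0.021 ] [ 0.4802 -0.3149  0.021 ] [ 0.4976 -0.3074  0.042 ] [ 0.5491 -0.2877  0.042 ]
60 [199 204 209 211 212 173 158 174 187 190 193 190 176 158 138 110  99 107
 108 108 109 106 109 107 213 207 109 109 108 109]
80 [216 215 216 215 215 215 158 162 182 190 193 190 186 171 154 126 100 101
 109 110 110 110 109 145 204 216 162 113 109 109]
100 [218 219 219 218 217 217 216 150 169 184 192 193 191 181 164 147 121 102
 106 112 111 110 110 111 133 193 201 143 109 110]
120 [218 218 217 218 217 218 218 213 165 174 188 193 191 190 175 159 136  96
  98 113 113 113 114 111 111 169 216 216 216 216]
160 [212 213 213 213 212 212 205 154  62  74  84  82  80  77  74  74  74  72
  69  65  59  60  88 116 114 116 116 116 115 116]
175 [213 213 212 213 213 213 213 197 116  71  79  85  84  80  79  78  76  73
  71  70  66  62  77 118 119 117 118 118 118 119]
190 [214 215 213 213 212 213 213 214 194  68  76  85  85  83  80  79  78  75
  73  71  69  65  89 165 215 215 215 216 215 216]
20.994572122471983 0.10504986879498977
-159.00830972024733 0.05510254329738217
-161.52223606569868
```

>>> servo_tool(commands=[[0.06, 0, 0.001, -0.04, 1.8], [0.06, 0, 0.001, -0.08, 1.8], [0.06, 0, 0.001, -0.12, 1.8], [0.06, 0, 0.001, -0.16, 1.8], [0.06, 0, 0.001, -0.185, 1.8]])

```text
time: 4.1
tool_pos: [0.5231, -0.2998, 0.0142]
tool_rot: [[-0.939, -0.345, -0.003], [-0.345, 0.939, 0.0], [0.003, 0.001, -1.0]]
contact_force: [-0.4, -0.5, -0.3]
grip_width: 0.65
grasp_force: 0.0
```

>>> servo_tool(commands=[[0.06, 0, 0, -0.005, 0], [0.06, 0, 0, -0.01, 0], [0.03, 0, 0, -0.01, 0], [0.01, 0, 0, -0.01, 0], [0.005, 0, 0, -0.01, 0]], grip_force=45)

```text
time: 4.6
tool_pos: [0.5261, -0.2991, 0.0081]
tool_rot: [[-0.937, -0.349, 0.002], [-0.349, 0.937, -0.001], [-0.001, -0.002, -1.0]]
contact_force: [-0.6, 0.1, -0.6]
grip_width: 0.44
grasp_force: 0.0
```

>>> servo_tool(commands=[[0.005, 0, 0, 0, 0], [0.005, 0, 0, 0, 0], [0.005, 0, 0, 0, 0], [0.005, 0, 0, 0, 0], [0.005, 0, 0, 0, 0]])

```text
time: 5.1
tool_pos: [0.5254, -0.2984, 0.0069]
tool_rot: [[-0.937, -0.349, -0.0], [-0.349, 0.937, 0.0], [-0.0, 0.0, -1.0]]
contact_force: [-1.4, 1.5, 5.2]
grip_width: 0.172
grasp_force: 45.0
```

>>> servo_tool(commands=[[0.005, 0, 0, 0.008, 0], [0.005, 0, 0, 0.02, 0], [0.005, 0, 0, 0.035, 0], [0.005, 0, 0, 0.05, 0], [0.005, 0, 0, 0.06, 0]])

```text
time: 5.6
tool_pos: [0.5261, -0.2989, 0.069]
tool_rot: [[-0.937, -0.349, 0.002], [-0.349, 0.937, -0.001], [-0.001, -0.002, -1.0]]
contact_force: [0.2, -0.1, -3.2]
grip_width: 0.17
grasp_force: 45.0
```

>>> servo_tool(commands=[[0.005, -0.004, 0.006, 0, -8], [0.005, -0.008, 0.012, 0, -16], [0.005, -0.012, 0.018, 0, -24], [0.005, -0.016, 0.024, 0, -32], [0.005, -0.02, 0.03, 0, -40]])

```text
time: 6.1
tool_pos: [0.5054, -0.2684, 0.0676]
tool_rot: [[-0.94, 0.34, 0.001], [0.34, 0.94, -0.0], [-0.001, 0.0, -1.0]]
contact_force: [-0.4, 0.7, -2.3]
grip_width: 0.171
grasp_force: 45.0
```

>>> servo_tool(commands=[[0.005, -0.004, 0.006, 0, -8], [0.005, -0.008, 0.012, 0, -16], [0.005, -0.012, 0.018, 0, -24], [0.005, -0.016, 0.024, 0, -32], [0.005, -0.02, 0.03, 0, -40]])

```text
time: 6.6
tool_pos: [0.4855, -0.2383, 0.0675]
tool_rot: [[-0.502, 0.865, 0.001], [0.865, 0.502, -0.0], [-0.0, 0.001, -1.0]]
contact_force: [-0.3, -0.1, -1.1]
grip_width: 0.171
grasp_force: 45.0
```

>>> servo_tool(commands=[[0.005, -0.004, 0.006, 0, -8], [0.005, -0.008, 0.012, 0, -16], [0.005, -0.012, 0.018, 0, -24], [0.005, -0.016, 0.024, 0, -32], [0.005, -0.02, 0.03, 0, -40.5]])

```text
time: 7.1
tool_pos: [0.4656, -0.2082, 0.0675]
tool_rot: [[0.18, 0.984, 0.001], [0.984, -0.18, 0.0], [0.0, 0.001, -1.0]]
contact_force: [0.4, 0.6, -3.2]
grip_width: 0.174
grasp_force: 45.0
```

>>> servo_tool(commands=[[0.005, 0, 0, 0, 0], [0.005, 0, 0, 0, 0]])

```text
time: 7.3
tool_pos: [0.4658, -0.2086, 0.0673]
tool_rot: [[0.17, 0.985, 0.001], [0.985, -0.17, -0.0], [-0.0, 0.001, -1.0]]
contact_force: [-0.6, -0.6, -2.3]
grip_width: 0.172
grasp_force: 45.0
```

```bash
python3 - <<'E'
from h import *
s=robot.get_state(); print(s['time'],s['qpos'],s['tool_pos'],s['tool_rot'],s['contact_force'],s['grip_width'])
im=save('wrist','w1.png')
marks('wrist',['base','near_mid','far_mid','axle','axle_nose','axle_grip'])
print(s['tool_pos']+.154*s['tool_rot'][:,0])
E
```

```text
7.3 [ 25.4432  26.2939  -9.6604 115.3737   6.8262  38.8005   1.6641] [ 0.4658 -0.2086  0.0673] [[ 0.1698  0.9855  0.0009]
 [ 0.9855 -0.1698 -0.0004]
 [-0.0003  0.0009 -1.    ]] [-0.647  -0.5677 -2.3224] 0.1724579316004534
wrist mark_of base 0.54 [ 0.4678 -0.1723  0.0828]
wrist mark_of axle 0.61 [ 0.4677 -0.2051  0.0852]
wrist mark_of axle 0.59 [ 0.4663 -0.1735  0.0836]
[ 0.492  -0.0569  0.0673]
```

View pics/w1.png

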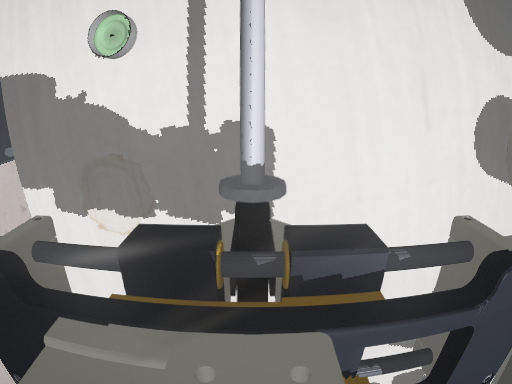

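The axle sits straight in the grip with its collar at (252,187), but the stand is out of view. I'll rise and go forward so the wrist camera looks down on it.

>>> servo_tool(commands=[[0.005, 0, 0, 0.04, 0], [0.005, 0, 0.02, 0.08, 0], [0.005, 0.005, 0.05, 0.11, 0], [0.005, 0.015, 0.09, 0.14, 0], [0.005, 0.025, 0.13, 0.15, 0]])

```text
time: 8.15
tool_pos: [0.4917, -0.078, 0.2199]
tool_rot: [[0.176, 0.984, 0.005], [0.984, -0.176, -0.001], [-0.0, 0.005, -1.0]]
contact_force: [1.0, 0.6, -1.9]
grip_width: 0.174
grasp_force: 45.0
```

>>> servo_tool(commands=[[0.005, 0.005, 0.03, 0, 0], [0.005, 0.005, 0.03, 0, 0], [0.005, 0.005, 0.03, 0, 0]])

```text
time: 8.45
tool_pos: [0.4952, -0.0483, 0.2166]
tool_rot: [[0.173, 0.985, -0.0], [0.985, -0.173, -0.0], [-0.0, -0.0, -1.0]]
contact_force: [-0.9, -1.5, -1.5]
grip_width: 0.171
grasp_force: 45.0
```

```bash
python3 - <<'E'
from h import *
s=robot.get_state(); print(s['time'],s['tool_pos'],s['tool_rot'],s['dq'].max())
im=save('wrist','w2.png')
marks('wrist',['base','near_mid','far_mid'])
E
```

```text
8.45 [ 0.4952 -0.0483  0.2166] [[ 0.1727  0.985  -0.0004]
 [ 0.985  -0.1727 -0.0003]
 [-0.0003 -0.0003 -1.    ]] 1.8179204602989312
wrist mark_of base 0.97 [ 0.5137  0.0349 -0.0022]
wrist mark_of near_mid 0.85 [ 0.5041 -0.0089  0.0547]
wrist mark_of far_mid 0.72 [0.5205 0.0804 0.0592]
```

View pics/w2.png

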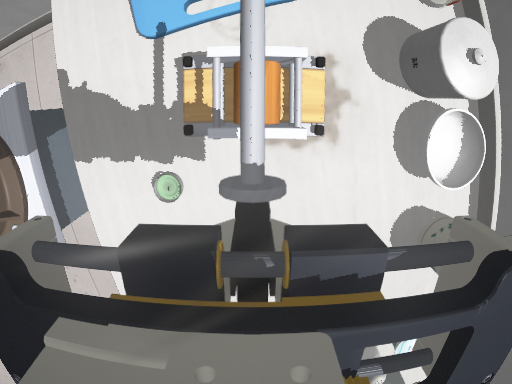

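The stand is in view. The near cheek's top edge runs from about (205,132) to (308,134), the far cheek's from (207,50) to (309,50), and the four rail feet are at (188,61), (320,61), (188,129) and (319,129). I'll view an enlarged crop to get accurate corners.

```bash
python3 - <<'E'
from h import *
im=cv2.imread('pics/w2.png')[36:148,175:335]
cv2.imwrite('pics/w2c.png',cv2.resize(im,None,fx=5,fy=5,interpolation=cv2.INTER_CUBIC))
E
```

```text
(no output)
```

View pics/w2c.png

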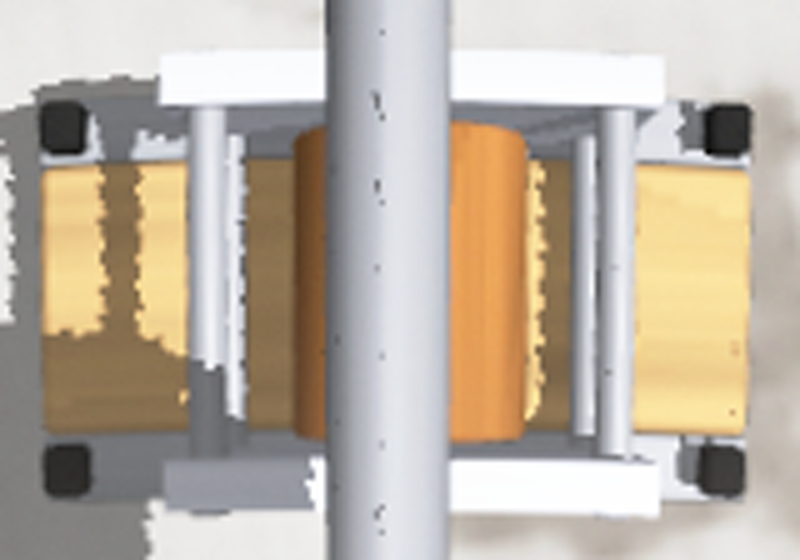

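```bash
python3 - <<'E'
from h import *
from math import *
f=lambda x,y,z: wray((x+.5)/5-.5+175,(y+.5)/5-.5+36,z)
nl,nr=f(164,511,.088),f(661,517,.088); fl,fr=f(160,50,.088),f(665,52,.088)
n=(nl+nr)/2;fa=(fl+fr)/2
print('corners',nl,nr,fl,fr); print('widths',np.linalg.norm(nr-nl),np.linalg.norm(fr-fl),'depth',np.linalg.norm(fa-n))
ang=lambda d:degrees(atan2(d[1],d[0]))
print('mid',n,fa,'heading',ang(fa-n),ang(nr-nl),ang(fr-fl),'(nr-nl+90 reversed)')
print('sides',ang(fl-nl),ang(fr-nr))
bl,br=f(42,300,.03),f(749,300,.03);print('deck wood',bl,br,np.linalg.norm(br-bl),(bl+br)/2)
# axle rod in full image
im=cv2.imread('pics/w2.png').astype(int)
s=robot.get_state();R=s['tool_rot'];print('tool heading',ang(R[:,0]))
for v in (2,30,100,170): print(v,im[v,236:270].mean(1).astype(int))
E
```

```text
corners [ 0.4603 -0.0005  0.088 ] [ 0.5551 -0.0185  0.088 ] [0.4761 0.0884 0.088 ] [0.571  0.0716 0.088 ]
widths 0.0965348815259245 0.09636935373190891 depth 0.09088416806256021
mid [ 0.5077 -0.0095  0.088 ] [0.5236 0.08   0.088 ] heading 79.94542142610103 -10.709736521482604 -10.045567672405836 (nr-nl+90 reversed)
sides 79.89492294775383 79.99530196604175
deck wood [0.4319 0.0498 0.03  ] [0.5933 0.0211 0.03  ] 0.16396894267698991 [0.5126 0.0355 0.03  ]
tool heading 79.81931430292106
2 [190 180 181 175 122  92 106 118 132 149 159 167 174 182 187 197 209 214
 216 217 218 217 215 214 209 204 200 196 164 171 175 172 164 156]
30 [221 222 222 223 114  96 111 124 140 153 164 172 179 186 193 204 216 221
 221 222 223 221 218 217 212 209 204 194 179 210 227 228 230 231]
100 [ 78  83  88  95  94 106 120 134 150 165 176 182 192 200 209 219 227 228
 230 229 227 225 222 220 217 210 205 196 172 164 162 159 156 156]
170 [236 236 236 232 196 107 111 112 114 115 117 118 118 117 119 120 120 121
 122 118 118 116 116 116 114 112 111 107 152 233 232 234 233 234]
```

The near bore is at about (0.508, -0.0095) with heading 79.8°, and the axle is 5 mm short of it in the base's x. I'll back off and drop to bore height, which puts the TCP at z ≈ 0.0459.

>>> servo_tool(commands=[[0.005, -0.006, -0.043, 0, 0], [0.005, -0.012, -0.086, -0.01, 0], [0.005, -0.0174, -0.1276, -0.04, 0], [0.005, -0.0174, -0.1276, -0.085, 0], [0.005, -0.0174, -0.1276, -0.13, 0]])

```text
time: 9.15
tool_pos: [0.4776, -0.1795, 0.0858]
tool_rot: [[0.18, 0.984, 0.002], [0.984, -0.18, -0.001], [-0.001, 0.002, -1.0]]
contact_force: [0.9, 0.7, -2.4]
grip_width: 0.173
grasp_force: 45.0
```

>>> servo_tool(commands=[[0.005, 0, 0, -0.03, 0], [0.005, 0, 0, -0.041, 0], [0.005, 0, 0, -0.041, 0], [0.005, 0, 0, -0.041, 0], [0.005, 0, 0, -0.041, 0]])

```text
time: 9.65
tool_pos: [0.4793, -0.1767, 0.0474]
tool_rot: [[0.175, 0.985, 0.003], [0.985, -0.175, -0.001], [-0.0, 0.003, -1.0]]
contact_force: [-0.8, -0.3, -2.0]
grip_width: 0.173
grasp_force: 45.0
```

```bash
python3 - <<'E'
from h import *
s=robot.get_state(); print(s['time'],s['tool_pos'],s['tool_rot'],s['contact_force'],s['ft_torque'])
im=save('scene','s1.png')
print(proj('scene',[0.508,-.0095,.06]))
u,v=proj('scene',[0.5,-.05,.06]).astype(int)
cv2.imwrite('pics/s1c.png',cv2.resize(im[v-50:v+50,u-65:u+65,::-1],None,fx=6,fy=6,interpolation=cv2.INTER_CUBIC));print(u,v)
E
```

```text
9.65 [ 0.4793 -0.1767  0.0474] [[ 0.1751  0.9845  0.003 ]
 [ 0.9846 -0.1751 -0.0009]
 [-0.0004  0.0031 -1.    ]] [-0.8018 -0.281  -1.9515] [-0.0312 -0.1296 -0.0142]
[239.5303 244.0153]
250 235
```

View pics/s1c.png

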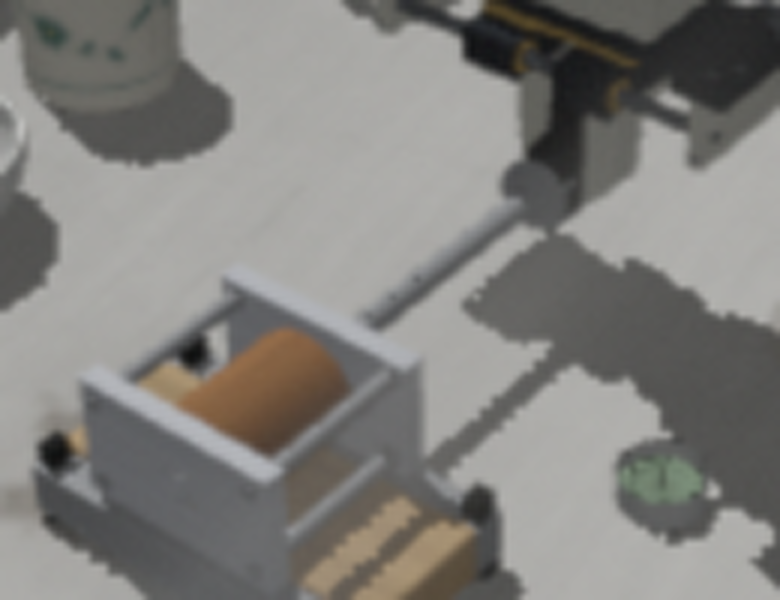

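The scene crop shows the axle level and lined up with the near cheek, and its nose reaches the cheek at about (365,320). The bore itself is hidden. I'll let the arm settle, then creep forward.

>>> servo_tool(commands=[[0.005, 0, 0, 0, 0], [0.005, 0, 0, 0, 0], [0.005, 0, 0, 0, 0]])

```text
time: 10.0
tool_pos: [0.4781, -0.1763, 0.0461]
tool_rot: [[0.175, 0.985, 0.001], [0.985, -0.175, -0.0], [-0.0, 0.001, -1.0]]
contact_force: [-0.4, -0.2, -2.3]
grip_width: 0.172
grasp_force: 45.0
```

>>> servo_tool(commands=[[0.005, 0.0005, 0.003, 0, 0], [0.005, 0.001, 0.006, 0, 0], [0.005, 0.0016, 0.009, 0, 0], [0.005, 0.0018, 0.01, 0, 0], [0.005, 0.0018, 0.01, 0, 0]])

```text
time: 10.5
tool_pos: [0.4798, -0.1659, 0.0457]
tool_rot: [[0.174, 0.985, -0.0], [0.985, -0.174, 0.0], [0.0, -0.0, -1.0]]
contact_force: [-0.2, 0.4, -3.6]
grip_width: 0.175
grasp_force: 45.0
```

>>> servo_tool(commands=[[0.005, 0.0004, 0.002, 0, 0], [0.005, 0.0007, 0.004, 0, 0], [0.005, 0.0011, 0.006, 0, 0], [0.005, 0.0014, 0.008, 0, 0], [0.005, 0.0014, 0.008, 0, 0]])

```text
time: 11.0
tool_pos: [0.4812, -0.1578, 0.0457]
tool_rot: [[0.174, 0.985, 0.0], [0.985, -0.174, 0.0], [0.0, 0.0, -1.0]]
contact_force: [0.1, -0.4, -1.4]
grip_width: 0.173
grasp_force: 45.0
```

>>> servo_tool(commands=[[0.005, 0.0004, 0.002, 0, 0], [0.005, 0.0007, 0.004, 0, 0], [0.005, 0.0011, 0.006, 0, 0], [0.005, 0.0014, 0.008, 0, 0], [0.005, 0.0014, 0.008, 0, 0]])

```text
time: 11.5
tool_pos: [0.4826, -0.1498, 0.0457]
tool_rot: [[0.174, 0.985, 0.0], [0.985, -0.174, 0.0], [0.0, -0.0, -1.0]]
contact_force: [0.3, -0.5, -2.1]
grip_width: 0.172
grasp_force: 45.0
```

>>> servo_tool(commands=[[0.005, 0.0004, 0.002, 0, 0], [0.005, 0.0007, 0.004, 0, 0], [0.005, 0.0011, 0.006, 0, 0], [0.005, 0.0014, 0.008, 0, 0], [0.005, 0.0014, 0.008, 0, 0]])

```text
time: 12.0
tool_pos: [0.484, -0.1419, 0.0458]
tool_rot: [[0.174, 0.985, 0.0], [0.985, -0.174, 0.0], [0.0, 0.0, -1.0]]
contact_force: [0.9, -0.3, -2.4]
grip_width: 0.172
grasp_force: 45.0
```

```bash
python3 - <<'E'
from h import *
s=robot.get_state(); print(s['time'],s['tool_pos'],s['tool_rot'],s['contact_force'],s['ft_torque'])
im=save('scene','s2.png');u,v=250,235
a=cv2.resize(im[v-50:v+50,u-65:u+65,::-1],None,fx=6,fy=6,interpolation=cv2.INTER_CUBIC)
cv2.imwrite('pics/s2c.png',a)
E
```

```text
12.0 [ 0.484  -0.1419  0.0458] [[ 0.1744  0.9847  0.0001]
 [ 0.9847 -0.1744  0.0001]
 [ 0.0002  0.0001 -1.    ]] [ 0.8713 -0.3203 -2.4307] [-0.0137 -0.1029 -0.017 ]
```

View pics/s2c.png

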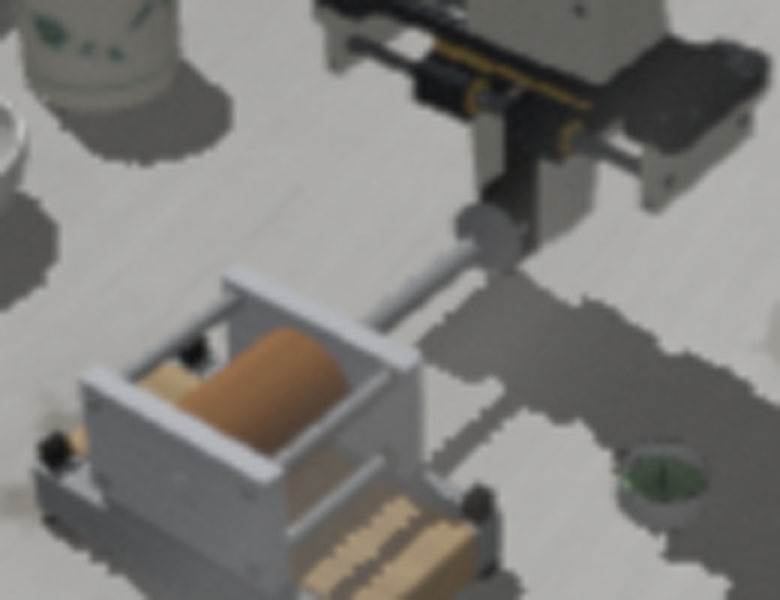

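The rod is sliding in freely: its visible length has shortened, the carriage hasn't moved and there is no force. I'll continue.

>>> servo_tool(commands=[[0.005, 0.0005, 0.003, 0, 0], [0.005, 0.001, 0.006, 0, 0], [0.005, 0.0016, 0.009, 0, 0], [0.005, 0.0021, 0.012, 0, 0], [0.005, 0.0021, 0.012, 0, 0]])

```text
time: 12.55
tool_pos: [0.4861, -0.1296, 0.0458]
tool_rot: [[0.174, 0.985, 0.0], [0.985, -0.174, 0.0], [0.0, 0.0, -1.0]]
contact_force: [0.5, 0.4, -1.7]
grip_width: 0.175
grasp_force: 45.0
```

>>> servo_tool(commands=[[0.005, 0.0007, 0.004, 0, 0], [0.005, 0.0014, 0.008, 0, 0], [0.005, 0.0021, 0.012, 0, 0], [0.005, 0.0028, 0.016, 0, 0], [0.005, 0.0028, 0.016, 0, 0]])

```text
time: 13.05
tool_pos: [0.489, -0.1134, 0.0458]
tool_rot: [[0.174, 0.985, 0.0], [0.985, -0.174, 0.0], [0.0, 0.0, -1.0]]
contact_force: [-0.6, 0.3, -2.3]
grip_width: 0.17
grasp_force: 45.0
```

>>> servo_tool(commands=[[0.005, 0.0007, 0.004, 0, 0], [0.005, 0.0014, 0.008, 0, 0], [0.005, 0.0021, 0.012, 0, 0], [0.005, 0.0028, 0.016, 0, 0], [0.005, 0.0028, 0.016, 0, 0]])

```text
time: 13.55
tool_pos: [0.4918, -0.0974, 0.0458]
tool_rot: [[0.174, 0.985, 0.0], [0.985, -0.174, 0.0], [0.0, 0.0, -1.0]]
contact_force: [0.5, -0.6, -1.9]
grip_width: 0.17
grasp_force: 45.0
```

>>> servo_tool(commands=[[0.005, 0.0007, 0.004, 0, 0], [0.005, 0.0014, 0.008, 0, 0], [0.005, 0.0019, 0.011, 0, 0], [0.005, 0.0025, 0.014, 0, 0], [0.005, 0.0025, 0.014, 0, 0]])

```text
time: 14.05
tool_pos: [0.4943, -0.0837, 0.0458]
tool_rot: [[0.174, 0.985, 0.0], [0.985, -0.174, 0.0], [0.0, 0.0, -1.0]]
contact_force: [-0.0, 0.2, -1.8]
grip_width: 0.171
grasp_force: 45.0
```

>>> servo_tool(commands=[[0.005, 0.0005, 0.003, 0, 0], [0.005, 0.001, 0.006, 0, 0], [0.005, 0.0016, 0.009, 0, 0], [0.005, 0.0021, 0.012, 0, 0], [0.005, 0.0021, 0.012, 0, 0]])

```text
time: 14.55
tool_pos: [0.4963, -0.0716, 0.0458]
tool_rot: [[0.174, 0.985, 0.0], [0.985, -0.174, 0.0], [0.0, 0.0, -1.0]]
contact_force: [-0.1, 0.0, -2.4]
grip_width: 0.174
grasp_force: 45.0
```

>>> servo_tool(commands=[[0.005, 0.0005, 0.003, 0, 0], [0.005, 0.001, 0.006, 0, 0], [0.005, 0.0016, 0.009, 0, 0], [0.005, 0.0023, 0.013, 0, 0], [0.005, 0.0023, 0.013, 0, 0]])

```text
time: 15.05
tool_pos: [0.4987, -0.0584, 0.0458]
tool_rot: [[0.174, 0.985, 0.0], [0.985, -0.174, 0.0], [0.0, 0.0, -1.0]]
contact_force: [0.9, 0.0, -3.3]
grip_width: 0.168
grasp_force: 45.0
```

```bash
python3 - <<'E'
from h import *
s=robot.get_state(); print(s['time'],s['tool_pos'],s['contact_force'],s['ft_torque'])
im=save('scene','s3.png');u,v=245,240
cv2.imwrite('pics/s3c.png',cv2.resize(im[v-50:v+50,u-65:u+65,::-1],None,fx=6,fy=6,interpolation=cv2.INTER_CUBIC))
E
```

```text
15.05 [ 0.4987 -0.0584  0.0458] [ 0.9399  0.0207 -3.3117] [-0.0177 -0.0799 -0.0326]
```

View pics/s3c.png

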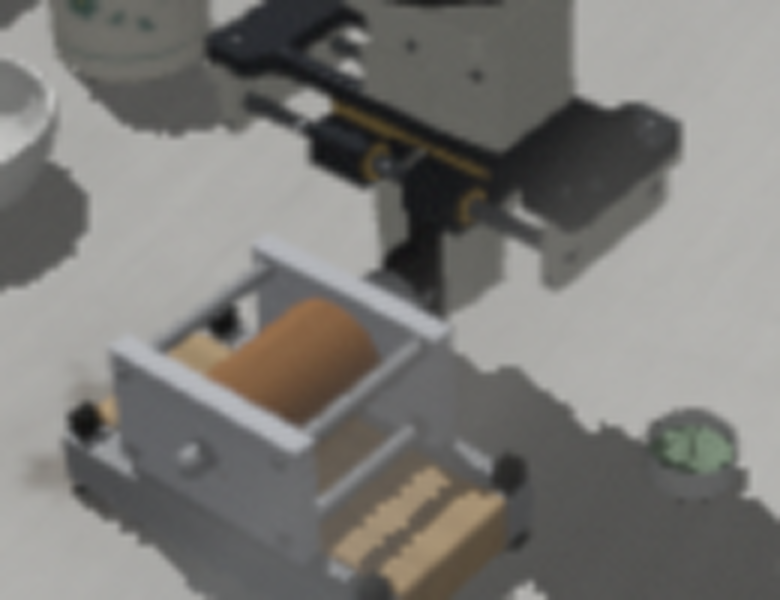

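The nose is coming out of the far cheek at crop (195,460), and the collar is about 13 mm from home.

>>> servo_tool(commands=[[0.005, 0.0005, 0.003, 0, 0], [0.005, 0.001, 0.006, 0, 0], [0.005, 0.0014, 0.008, 0, 0], [0.005, 0.0016, 0.009, 0, 0], [0.005, 0.0016, 0.009, 0, 0]])

```text
time: 15.6
tool_pos: [0.5002, -0.05, 0.0457]
tool_rot: [[0.175, 0.985, 0.0], [0.985, -0.175, 0.0], [0.0, 0.0, -1.0]]
contact_force: [0.6, -0.2, -1.8]
grip_width: 0.172
grasp_force: 45.0
```

>>> servo_tool(commands=[[0.005, 0.0002, 0.001, 0, 0], [0.005, 0.0003, 0.0015, 0, 0], [0.005, 0.0003, 0.002, 0, 0], [0.005, 0.0004, 0.0025, 0, 0]])

```text
time: 16.0
tool_pos: [0.5005, -0.0478, 0.0457]
tool_rot: [[0.175, 0.985, 0.0], [0.985, -0.175, -0.0], [-0.0, 0.0, -1.0]]
contact_force: [-0.2, 0.3, -1.8]
grip_width: 0.167
grasp_force: 45.0
```

>>> servo_tool(commands=[[0.005, 0.0001, 0.0005, 0, 0], [0.005, 0.0002, 0.001, 0, 0], [0.005, 0.0003, 0.0015, 0, 0], [0.005, 0.0004, 0.002, 0, 0]])

```text
time: 16.4
tool_pos: [0.501, -0.0457, 0.0457]
tool_rot: [[0.175, 0.985, 0.0], [0.985, -0.175, 0.0], [0.0, 0.0, -1.0]]
contact_force: [0.1, 0.4, -2.0]
grip_width: 0.173
grasp_force: 45.0
```

```bash
python3 - <<'E'
from h import *
s=robot.get_state(); print(s['time'],s['tool_pos'],s['contact_force'],s['ft_torque'])
im=save('wrist','w3.png');im2=robot.get_image('scene')
a=cv2.resize(im[60:230,180:330,::-1],(530,600),interpolation=cv2.INTER_CUBIC)
cv2.imwrite('pics/w3c.png',a)
E
```

```text
16.4 [ 0.501  -0.0457  0.0457] [ 0.1138  0.41   -1.9571] [-0.0024 -0.1323  0.0169]
```

View pics/w3c.png

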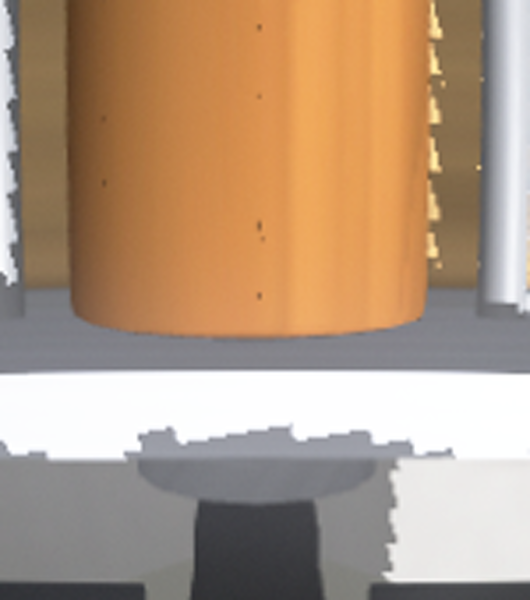

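The collar's top shows just short of the near cheek's edge, at crop (255,480). I'll keep creeping until I feel contact.

>>> servo_tool(commands=[[0.005, 0.0001, 0.0005, 0, 0], [0.005, 0.0002, 0.001, 0, 0], [0.005, 0.0003, 0.0015, 0, 0], [0.005, 0.0004, 0.002, 0, 0]])

```text
time: 16.9
tool_pos: [0.5013, -0.0437, 0.0457]
tool_rot: [[0.175, 0.985, 0.0], [0.985, -0.175, 0.0], [0.0, 0.0, -1.0]]
contact_force: [-0.2, 0.9, -2.1]
grip_width: 0.17
grasp_force: 45.0
```

>>> servo_tool(commands=[[0.005, 0.0001, 0.0005, 0, 0], [0.005, 0.0002, 0.001, 0, 0], [0.005, 0.0003, 0.0015, 0, 0], [0.005, 0.0004, 0.002, 0, 0]])

```text
time: 17.3
tool_pos: [0.5016, -0.0422, 0.0458]
tool_rot: [[0.175, 0.985, -0.0], [0.985, -0.175, -0.001], [-0.001, -0.0, -1.0]]
contact_force: [-1.4, -3.4, -2.7]
grip_width: 0.177
grasp_force: 45.0
```

>>> servo_tool(commands=[[0.005, 0.0001, 0.0003, 0, 0], [0.005, 0.0001, 0.0006, 0, 0], [0.005, 0.0001, 0.0006, 0, 0]])

```text
time: 17.6
tool_pos: [0.5016, -0.0422, 0.0458]
tool_rot: [[0.176, 0.984, -0.0], [0.984, -0.176, -0.001], [-0.001, -0.0, -1.0]]
contact_force: [-0.6, -4.9, -0.2]
grip_width: 0.172
grasp_force: 45.0
```

>>> servo_tool(commands=[[0.005, 0.0001, 0.0005, 0, 0], [0.005, 0.0002, 0.001, 0, 0], [0.005, 0.0002, 0.001, 0, 0]])

```text
time: 17.9
tool_pos: [0.5016, -0.0422, 0.0458]
tool_rot: [[0.177, 0.984, -0.001], [0.984, -0.177, -0.002], [-0.002, -0.0, -1.0]]
contact_force: [-1.2, -9.4, 1.5]
grip_width: 0.173
grasp_force: 45.0
```

It is solidly home, stopped hard with 9 N of push. I'll ease the push, lower it slightly so the rod rests in the bore, and let go.

>>> servo_tool(commands=[[0.005, -0.0001, -0.0005, -0.0005, 0], [0.005, -0.0002, -0.001, -0.001, 0], [0.005, -0.0002, -0.001, -0.001, 0]])

```text
time: 18.2
tool_pos: [0.5017, -0.0422, 0.0449]
tool_rot: [[0.176, 0.984, -0.0], [0.984, -0.176, -0.001], [-0.001, 0.0, -1.0]]
contact_force: [-1.6, -6.1, 1.5]
grip_width: 0.173
grasp_force: 45.0
```

>>> servo_tool(commands=[[0.02, 0, 0, 0, 0], [0.03, 0, 0, 0, 0], [0.045, 0, 0, 0, 0], [0.06, 0, 0, 0, 0], [0.06, 0, 0, 0, 0]])

```text
time: 18.7
tool_pos: [0.5019, -0.0409, 0.0448]
tool_rot: [[0.175, 0.985, 0.0], [0.985, -0.175, 0.0], [0.0, 0.0, -1.0]]
contact_force: [-0.0, 0.6, -0.3]
grip_width: 0.517
grasp_force: 0.0
```

>>> servo_tool(commands=[[0.06, 0, 0, 0, 0], [0.06, 0, 0, 0, 0]])

```text
time: 18.9
tool_pos: [0.5018, -0.0411, 0.0447]
tool_rot: [[0.175, 0.985, 0.0], [0.985, -0.175, 0.0], [0.0, 0.0, -1.0]]
contact_force: [-0.0, 0.4, 0.0]
grip_width: 0.646
grasp_force: 0.0
```

```bash
python3 - <<'E'
from h import *
s=robot.get_state(); print(s['time'],s['tool_pos'],s['contact_force'],s['grip_width'])
im=save('wrist','w4.png');im2=save('scene','s4.png')
a=cv2.resize(im[60:230,180:330,::-1],(440,500),interpolation=cv2.INTER_CUBIC)
b=cv2.resize(im2[220:310,200:264,::-1],(356,500),interpolation=cv2.INTER_CUBIC)
cv2.imwrite('pics/w4c.png',np.hstack([a,b]))
E
```

```text
18.9 [ 0.5018 -0.0411  0.0447] [-0.0362  0.4117  0.0206] 0.6456960014104816
```

View pics/w4c.png

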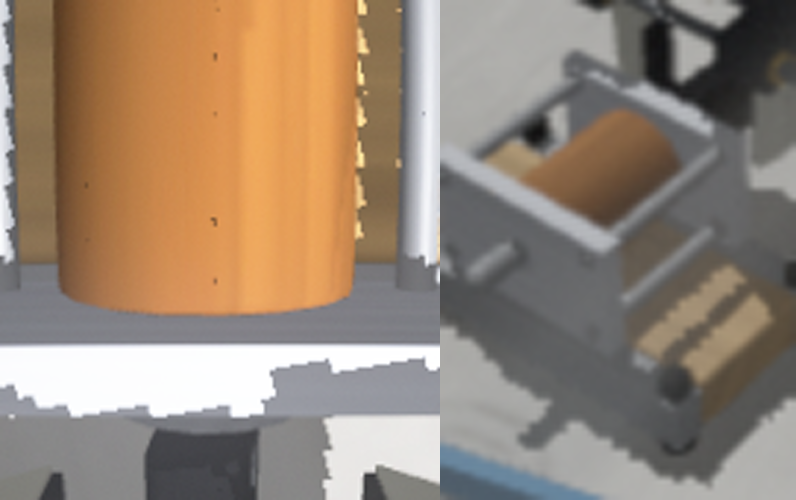

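Released. The nose stands out of the far cheek and the collar is against the near one. I'll withdraw straight up and check.

>>> servo_tool(commands=[[0.06, 0, 0, 0.02, 0], [0.06, 0, 0, 0.05, 0], [0.06, 0, 0, 0.09, 0], [0.06, 0, 0, 0.13, 0], [0.06, 0, 0, 0.17, 0]])

```text
time: 19.5
tool_pos: [0.5014, -0.0411, 0.2164]
tool_rot: [[0.175, 0.985, -0.0], [0.985, -0.175, 0.0], [0.0, -0.0, -1.0]]
contact_force: [2.1, -0.5, 0.5]
grip_width: 0.653
grasp_force: 0.0
```

>>> servo_tool(commands=[[0.06, 0, -0.03, 0.02, 0], [0.06, 0, -0.06, 0.02, 0], [0.06, 0, -0.06, 0.02, 0], [0.06, 0, -0.06, 0.02, 0]])

```text
time: 19.9
tool_pos: [0.5015, -0.1016, 0.2346]
tool_rot: [[0.176, 0.984, -0.0], [0.984, -0.176, 0.0], [0.0, -0.0, -1.0]]
contact_force: [-0.2, 1.1, -0.7]
grip_width: 0.654
grasp_force: 0.0
```

```bash
python3 - <<'E'
from h import *
s=robot.get_state(); print(s['time'],s['tool_pos'],s['contact_force'])
im=save('wrist','w5.png');marks('wrist',['axle','axle_nose','axle_grip','near_mid','far_mid']);robot.get_image('scene');marks('scene',['axle_nose','far_mid'])
cv2.imwrite('pics/w5c.png',cv2.resize(im[0:200,170:340,::-1],(510,600),interpolation=cv2.INTER_CUBIC))
E
```

```text
19.9 [ 0.5015 -0.1016  0.2346] [-0.2226  1.1068 -0.7357]
wrist mark_of axle 0.66 [ 0.5026 -0.0052  0.0594]
wrist mark_of axle_nose 0.53 [ 0.7671 -0.0597 -0.0019]
wrist mark_of axle_grip 0.57 [ 0.5041 -0.0407  0.061 ]
wrist mark_of near_mid 0.8 [ 0.5032 -0.007   0.0548]
wrist mark_of far_mid 0.59 [0.5233 0.0857 0.058 ]
scene mark_of axle_nose 0.66 [0.5258 0.1118 0.0639]
scene mark_of far_mid 0.55 [0.5206 0.0855 0.0617]
```

View pics/w5c.png

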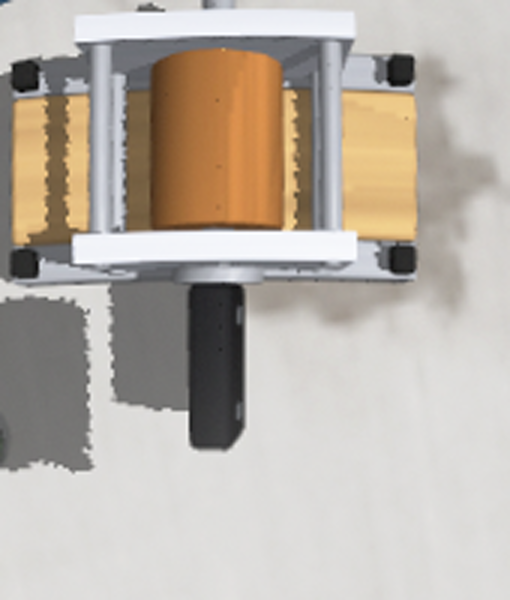

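The collar sits flush against the near cheek at crop (218,272). The nose is about 27 mm beyond the far cheek, where 28 mm is nominal, and the hand is clear.

```bash
python3 -c "
from rig import robot
print(robot.close_job())"
```

```text
the job is handed in; nothing more can be done
None
```

The axle is back in the dough roller with its collar home against the near cheek; the hand let go and withdrew, peak insertion push read about 9 N, and the job was handed in at about 20 s on the robot's clock.

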